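# Brake check on the ware trolley

## Robot

A 6-joint arm with a two-finger parallel gripper is mounted at the origin on the work surface. World frame = base frame: x ahead of the robot, y to its left, z up, the work surface at z = 0. Lengths are in m, angles in rad, forces in N, time in s.
With the tool pointing down it reaches from about 0.35 to 0.975 m from the base axis. Payload 17.4 kg.
Tool frame: the origin (TCP) lies between the finger pads; the fingertips stand 8 mm ahead of it and the grasp point (between the pads) lies 11 mm behind it (manip.tip_extent is the distance from the TCP to the fingertips, in m); z points along the fingers, y is the line along which they close (so a half turn about z gives the same grasp; the last joint's range is limited). The gripper opens to 85 mm and grips with 20 to 120 N. Pads are 22 mm wide; open, the fingers measure 114 mm over their backs; the gripper's body (76 mm by 85 mm) begins 54 mm behind the grasp point. The pads swing forward as they close: fully open they stand 13 mm farther back than shut.
Start: joints at [-1.371, 0.116, 1.442, -0, 1.584, -0.038], TCP at [0.159, -0.656, 0.213] pointing down, gripper open.
Joint ranges: [-2.83, 2.83], [-0.83, 2.19], [0.07, 2.5], [-1.14, 4.28], [0.01, 3], [-2.97, 2.97]. Speed limits (rad/s): [1.89, 1.89, 2.22, 3.14, 3.14, 3.14].

## Interface

Orientations are given as a unit quaternion [x, y, z, w].
In Python, from workcell import manip, cams, close_job, nets gives the robot as it stands.
- The arm moves only by the tool arm_command, never from a script. Its arguments are lists of equal length, an entry for each row: "delta_pos": the shift along the tool's x, y, z in units of 0.1 m (1.0 is 0.1 m), a list of three; "rotation": the turn, a rotation vector about the tool's x, y, z in units of 360 degrees (1.0 is 360 degrees), a list of three. A call has 1 to 12 rows; each row is the pose to reach, as a shift and turn from the pose commanded when the call began, along the tool's axes at that moment, turning the shorter way round; what a row does not reach only later rows make up. A row lasts 1/10 s, in which the tool goes at most 50 mm and 8.59 degrees, less where a joint would pass 70% of its speed; a pose out of reach is approached as far as the arm can. A call with a number of a shift or a turn outside -1 to 1 is refused whole. A call with a gripper value outside its range is refused whole. "jaw" is the finger opening in mm, from 0 to 85.4, set as the call begins (left out, the last holds). The fingers move at their own pace and stop on an object; the grip force is fixed at half the most. Time passes only in rows, so rows that repeat a pose let the fingers close. It gives the time, the measured TCP pose, the force, the opening and the grip force at its end, in the units of the state.
- manip.observe(): the state, without advancing time (a new reading comes with each control period).
- cams.grab_frame(name): name is "scene" or "top"; returns the picture (480x640x3 uint8, red, green, blue); there is no depth.
- cams.calibration(name): a dict with "fx", "fy", "cx", "cy" (pixels), "R" (3x3) and "t" (3): a world point X has camera coordinates R X + t. Camera axes: x right, y down, z forward; pixel columns grow to the right and rows downward; lengths in m; the calibration is good to about 2 mm. A picture is of the moment at which its call begins. calibration takes no time and is no camera call.
- close_job(): hands the job in; it is judged then, once.
Trained networks look in the newest picture that a camera, given by its name, has taken for a name from the list of things; names that differ only in an ending like _2 or _b are one class to them, and where a whole thing is asked for, a point or a joint stands for the part that bears it (a point fixed in the world has none). Each returns a list of dicts, best first, with "score" (0 to 1); they miss things now and then, are a little off and sometimes report something else, mostly with a low value. They report only what shows in the picture. A call takes as long as a camera call.
- nets.spot_in(name, camera): "rect" ([centre column, centre row, width, height] in pixels, round what is visible of it).
- nets.cut_out(name, camera): "mask" (480x640 bool, what is visible of it) and "rect" ([centre column, centre row, width, height] in pixels, round what is visible of it).
- nets.tip_of(name, camera): "location" ([column, row] in pixels: a listed point, or the origin of a listed thing).
The state is a dict: "t": time; "q": joint angles; "qvel": joint speeds; "joint_efforts": joint torques, N m; "position": TCP position; "eef_rot": TCP orientation; "wrist_force": force on the tool from outside, world axes, zero at the start; "torque": the same for the moment, N m; "finger_gap": finger opening in m; "grasp_force": force on a finger pad.
Only numpy, scipy, OpenCV 4.12 (cv2) and the standard library are available. Lean on these libraries where they do the work, as an engineer would, in place of code of your own. Each camera call takes 0.05 s, during which the arm holds its last target. There are 200 camera calls.

## Task

Check the hand brake of the ware trolley: with the outside of the fingers press the red brake lever firmly in towards the push bar until it stops, and keep it pressed against its stop for about two seconds. Then back off slowly, keeping the fingers against the lever so that it does not snap back, until it is fully out, and finish clear of it. Do not grip the lever, reach behind it or press on the push bar, and leave the jar, cup, bowl and wooden tool where they are.

Things in the scene. Friction and masses are not known exactly. Their poses are not given: they have to be found in the camera images.
- trolley: Ware trolley, fixed, parked beyond the table's far edge, its push handle reaching over the table. Origin on the table surface straight below the middle of the push bar; +x is the direction in which the lever is pressed, y runs along the bar, z up. Turned up to 0.2 rad from the world axes. Two side tubes, 25 mm thick, 100 mm high, run to +x from the bar's ends (y = +-210 mm).
- bar: Push bar: level steel tube 30 mm thick (33 mm at its black rubber sleeve), 460 mm long, along y, its axis 100 mm above the table. Origin at its middle. The lever's black clamp (30 mm wide, 34 mm high, reaching to the pivot) is on it at y = +130 mm. Not to be pressed on.
- lever_blade: The red blade of the brake lever, which is what is to be pressed: 9 mm thick, 22 mm high (89 to 111 mm above the table), reaching from the pivot 200 mm along its own -y, with a round 22 mm end. Origin on the pivot axis at mid height; it turns with the lever. Its front face, to be pressed, looks along its own -x and lies 6 mm from the origin.
- lever_back: Black strip 3 mm thick on the bar side (+x) of the blade, 150 x 18 mm; origin on the pivot axis. It is not to be touched.
- brake_lever (a joint): Lever angle about the vertical pivot: 0 = fully out, 0.28 rad = stop (tip about 30 mm short of the bar). Spring return: at the press point about 2 N starts it moving and 6 N brings it to the firm stop, where 10 to 20 N is a firm press and over 45 N is forcing it. Let go, it snaps back; a controlled return is slower than 2 rad/s (0.3 m/s at the press point).
- press_point (a point): Point on the front face of the red blade, 150 mm from the pivot, 100 mm above the table; it moves with the lever, about 42 mm in all. At rest the blade's face is turned 0.33 rad from the bar, at the stop 0.05 rad.
- lever_pivot (a point): Pivot axis of the lever, 100 mm above the table, 40 mm in front of (-x) the bar's axis.
- glaze_jar: White glaze jar with green lid, 64 mm wide, 85 mm high, standing loose on the table. Origin at the centre of its underside. Bystander.
- clay_cup: Terracotta cup, 72 mm wide, 80 mm high, standing loose. Origin at the centre of its underside. Bystander.
- wood_tool: Flat wooden modelling tool, 150 x 20 x 10 mm, lying on the table roughly below the lever. Origin at the centre of its underside, long axis x. Bystander.
- test_bowl: Small blue bowl, 90 mm wide, 45 mm high, standing behind the bar. Origin at the centre of its underside. Bystander.

How it is judged:
By the outcome, as a careful person would: the job done as asked, in the order asked, and still so for the second after the job is handed in, with the robot touching nothing.
It also fails if it takes over 38 s, if anything falls off the work surface, if the arm or the gripper's body presses on something with over 40 N, if the wrist force passes 120 N, or if a joint passes its speed limit or range.

## Working session

There is one attempt and no reset: what is moved stays moved. The work goes in short steps, Python scripts to look and compute and a tool call to move; the robot and the scene stay as the last step left them, time stands still between calls to the robot, and variables do not carry over. Pictures are saved under pics/ and viewed, at most 10 in all, crops included, and the job is handed in when it is done.

Besides the shell and the picture viewer there is one more tool, called after "Request:" as name(argument=value, ...) on one line, values as JSON. arm_command: Moves the arm, as the interface text tells. Its arguments: {"type":"object","properties":{"delta_pos":{"type":"array","items":{"type":"array","items":{"type":"number"}}},"rotation":{"type":"array","items":{"type":"array","items":{"type":"number"}}},"jaw":{"type":"number"}},"required":["delta_pos","rotation"]}

```bash
mkdir -p pics
python3 - <<'E'
from workcell import manip,cams,nets
import cv2,numpy as np
np.set_printoptions(precision=4,suppress=True)
print(manip.observe())
ims=[]
for c in("scene","top"):
    im=cams.grab_frame(c);k=cams.calibration(c);print(c,k)
    cv2.imwrite(f"pics/{c}0.png",im[:,:,::-1])
    for n in("press_point","lever_pivot","bar","trolley","lever_blade","glaze_jar","clay_cup","wood_tool","test_bowl"):
        r=nets.tip_of(n,c);print(n,[(np.round(a["location"],1),round(a["score"],2)) for a in r[:2]])
E
```

```text
{'t': 0.0, 'q': array([-1.3708,  0.1165,  1.4422, -0.    ,  1.584 , -0.0378]), 'qvel': array([ 0.0008, -0.0011,  0.0013, -0.0002,  0.0002, -0.0002]), 'joint_efforts': array([  0.0001, -73.1993, -63.2488,  -0.    ,   0.0063,  -0.    ]), 'position': array([ 0.159 , -0.6558,  0.2126]), 'eef_rot': array([ 0.9929,  0.1186, -0.0001, -0.0006]), 'wrist_force': array([-0.5293, -0.6013, -0.3049]), 'torque': array([ 0.0421, -0.0374,  0.0135]), 'grasp_force': 0.0, 'finger_gap': 0.08528754307492908}
scene {'fx': 548.703714357066, 'fy': 548.703714357066, 'cx': 324.44908974451647, 'cy': 238.53294058992836, 'R': array([[ 0.1716,  0.985 ,  0.0191],
       [ 0.7065, -0.1095, -0.6992],
       [-0.6866,  0.1335, -0.7147]]), 't': array([-0.1351, -0.3434,  1.5177])}
press_point [(array([300.9, 213. ]), 0.79)]
lever_pivot [(array([375.1, 215.3]), 0.63)]
bar [(array([322. , 241.7]), 0.92)]
trolley []
lever_blade [(array([373.4, 213.3]), 0.84)]
glaze_jar [(array([385. , 223.1]), 0.73)]
clay_cup [(array([210.4, 263.2]), 0.78)]
wood_tool [(array([306.1, 249. ]), 0.64)]
test_bowl [(array([290.8, 308.1]), 0.84)]
top {'fx': 435.65528249686827, 'fy': 435.65528249686827, 'cx': 321.44787516420035, 'cy': 248.66507739589304, 'R': array([[ 0.0081, -0.9999, -0.0135],
       [-0.9981, -0.0073, -0.0604],
       [ 0.0603,  0.0139, -0.9981]]), 't': array([0.0158, 0.5734, 0.9054])}
press_point [(array([330.1, 282.5]), 0.97)]
lever_pivot [(array([261.1, 265.5]), 0.74), (array([422.6, 266.9]), 0.73)]
bar [(array([319.4, 232.4]), 0.62)]
trolley [(array([320.6, 238. ]), 0.77)]
lever_blade [(array([256.3, 263.1]), 0.66)]
glaze_jar [(array([240.9, 289.6]), 0.63)]
clay_cup [(array([422.9, 267.8]), 0.72)]
wood_tool [(array([324.9, 274.6]), 0.7)]
test_bowl [(array([349.2, 210. ]), 0.66)]
```

View pics/scene0.png

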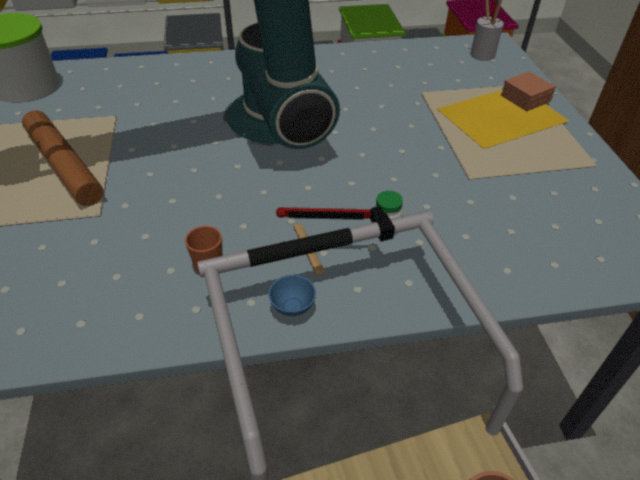

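View pics/top0.png

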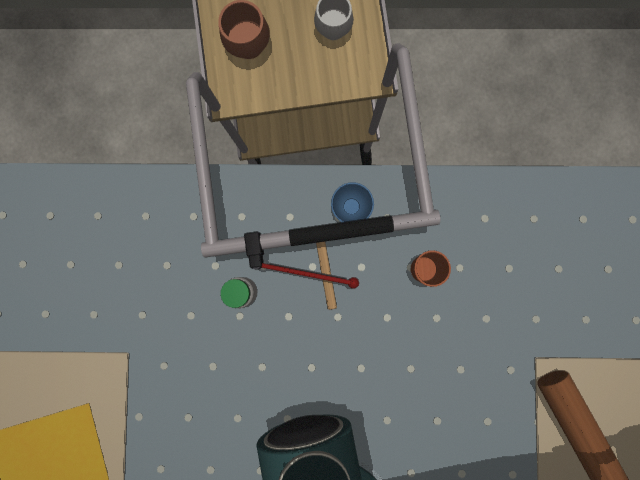

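```bash
cat > h.py <<'E'
from workcell import manip,cams,nets
import numpy as np
from scipy.spatial.transform import Rotation as Ro
np.set_printoptions(precision=4,suppress=True)
def ray(c,px,z):
    k=cams.calibration(c);R=k["R"];o=-R.T@k["t"]
    d=R.T@np.array([(px[0]-k["cx"])/k["fx"],(px[1]-k["cy"])/k["fy"],1])
    return o+d*(z-o[2])/d[2]
E
python3 - <<'E'
from h import *
import cv2
for c in("scene","top"):
    for n,z in(("press_point",.1),("lever_pivot",.1),("lever_blade",.1),("bar",.1),("glaze_jar",0),("clay_cup",0),("wood_tool",0),("test_bowl",0)):
        print(c,n,[ray(c,a["location"],z)[:2] for a in nets.tip_of(n,c)[:2]])
    im=cams.grab_frame(c).astype(int)
    m=(im[:,:,0]>110)&(im[:,:,1]<60)&(im[:,:,2]<60)
    v,u=np.nonzero(m);print(c,len(u),u.min(),u.max(),v.min(),v.max())
    for a in nets.cut_out("lever_blade",c)[:1]:
        mk=a["mask"];print(a["score"],a["rect"])
        z=.111 if c=="top" else .1
        pts=np.argwhere(mk)[:,::-1]
        for q in cv2.boxPoints(cv2.minAreaRect(pts.astype(np.float32))): print(q,ray(c,q,z)[:2])
E
```

```text
scene press_point [array([ 0.5126, -0.0018])]
scene lever_pivot [array([0.5416, 0.1433])]
scene lever_blade [array([0.5354, 0.1413])]
scene bar [array([0.5975, 0.0264])]
scene glaze_jar [array([0.4672, 0.1927])]
scene clay_cup [array([ 0.5279, -0.1932])]
scene wood_tool [array([0.5185, 0.0074])]
scene test_bowl [array([ 0.668 , -0.0448])]
scene 54 279 367 208 211
0.75 [323.9, 214.2, 94.5, 13.4]
[275.9063 216.9636] [ 0.5165 -0.0522]
[276.0256 206.8238] [ 0.487  -0.0487]
[370.0949 207.9305] [0.5189 0.1384]
[369.9756 218.0703] [0.5479 0.1314]
top press_point [array([0.5034, 0.002 ])]
top lever_pivot [array([0.5349, 0.1352]), array([ 0.5347, -0.1752])]
top lever_blade [array([0.5395, 0.1445])]
top bar [array([0.5997, 0.0233])]
top glaze_jar [array([0.4848, 0.1931])]
top clay_cup [array([ 0.5348, -0.1976])]
top wood_tool [array([0.5185, 0.0126])]
top test_bowl [array([ 0.6587, -0.039 ])]
top 220 263 354 265 284
0.64 [310.1, 276.4, 99.1, 20.4]
[260.5859 273.0912] [0.5203 0.1342]
[262.1992 262.7199] [0.54   0.1315]
[359.1205 277.7966] [ 0.5129 -0.0528]
[357.5073 288.1678] [ 0.4933 -0.0498]
```

The scene view shows the lever tip at about (281,212) and the pivot at about (373,214). The top view shows the tip at (354,283) and the pivot at (257,264). The bar runs (205,250)–(438,218), so the trolley yaw is about 0.13 rad, with the pivot near (0.540, 0.145) and the press point near (0.504, 0). The lever's front side is free, the jar is at y≈0.19 and the cup at y≈-0.20.

Request:
arm_command(delta_pos=[[0.2,-0.3,0],[0.45,-0.65,0],[0.7,-1.0,0]], rotation=[[0,0,0],[0,0,0],[0,0,0]], jaw=0)

```text
t: 2.3
position: [0.2036, -0.5411, 0.213]
eef_rot: [0.993, 0.118, -0.0, -0.0]
wrist_force: [0.2, -0.8, 0.2]
finger_gap: 0.044
grasp_force: 0.0
```

Request:
arm_command(delta_pos=[[0.23,-0.33,0],[0.47,-0.67,0],[0.7,-1.0,0]], rotation=[[0,0,0],[0,0,0],[0,0,0]])

```text
t: 2.6
position: [0.2483, -0.4271, 0.2134]
eef_rot: [0.993, 0.119, 0.0, 0.0]
wrist_force: [0.0, 0.7, 0.5]
finger_gap: 0.0003
grasp_force: 0.0
```

Request:
arm_command(delta_pos=[[0.23,-0.33,0],[0.47,-0.67,0],[0.7,-1.0,0]], rotation=[[0,0,0],[0,0,0],[0,0,0]])

```text
t: 2.9
position: [0.2927, -0.3134, 0.2135]
eef_rot: [0.993, 0.118, 0.0, 0.0]
wrist_force: [1.0, -0.2, 0.2]
finger_gap: 0.0002
grasp_force: 0.0
```

Request:
arm_command(delta_pos=[[0.23,-0.33,0],[0.47,-0.67,0],[0.7,-1.0,0]], rotation=[[0,0,0],[0,0,0],[0,0,0]])

```text
t: 3.2
position: [0.3371, -0.1997, 0.2136]
eef_rot: [0.993, 0.118, 0.0, 0.0]
wrist_force: [0.7, -0.1, 0.6]
finger_gap: 0.0
grasp_force: 0.0
```

Request:
arm_command(delta_pos=[[0.23,-0.33,0],[0.47,-0.67,0],[0.7,-1.0,0]], rotation=[[0,0,0],[0,0,0],[0,0,0]])

```text
t: 3.5
position: [0.3816, -0.0859, 0.2137]
eef_rot: [0.993, 0.119, 0.001, 0.0]
wrist_force: [-0.3, -0.3, 0.6]
finger_gap: 0.0
grasp_force: 0.0
```

Request:
arm_command(delta_pos=[[0.23,-0.33,0],[0.47,-0.67,0],[0.7,-0.9,0]], rotation=[[0,0,0],[0,0,0],[0,0,0]])

```text
t: 3.8
position: [0.4284, 0.0186, 0.2137]
eef_rot: [0.993, 0.119, 0.001, -0.0]
wrist_force: [0.3, -0.5, 0.1]
finger_gap: -0.0001
grasp_force: 0.0
```

Request:
arm_command(delta_pos=[[0,0,0],[0,0,0],[0,0,0],[0,0,0],[0,0,0],[0,0,0],[0,0,0],[0,0,0],[0,0,0],[0,0,0]], rotation=[[0,0,-0.02],[0,0,-0.04],[0,0,-0.06],[0,0,-0.08],[0,0,-0.1],[0,0,-0.12],[0,0,-0.14],[0,0,-0.16],[0,0,-0.18],[0,0,-0.18]])

```text
t: 4.8
position: [0.4282, 0.0163, 0.2134]
eef_rot: [0.774, 0.633, 0.0, 0.0]
wrist_force: [-0.3, 0.7, -0.0]
finger_gap: -0.0
grasp_force: 0.0
```

Request:
arm_command(delta_pos=[[0,0,0.3],[0,0,0.6],[0,0,0.85],[0,0,1.0]], rotation=[[0,0,0],[0,0,0],[0,0,0],[0,0,0]])

```text
t: 5.2
position: [0.4276, 0.0163, 0.1115]
eef_rot: [0.776, 0.631, -0.001, -0.001]
wrist_force: [0.1, -0.1, 0.2]
finger_gap: 0.0
grasp_force: 0.0
```

Request:
arm_command(delta_pos=[[0,0.1,0.1],[0,0.2,0.22],[0,0.25,0.22],[0,0.25,0.22]], rotation=[[0,0,0],[0,0,0],[0,0,0],[0,0,0]])

```text
t: 5.6
position: [0.4531, 0.0112, 0.0918]
eef_rot: [0.775, 0.632, -0.0, -0.0]
wrist_force: [-0.1, 0.7, 0.5]
finger_gap: 0.0
grasp_force: 0.0
```

Run:
```python
from h import *
import cv2
print(manip.tip_extent,manip.observe()["wrist_force"])
a=cams.grab_frame("top")[170:360,180:460,::-1];b=cams.grab_frame("scene")[120:310,180:460,::-1]
cv2.imwrite("pics/a1.png",cv2.resize(np.vstack([a,b]),None,fx=1.57,fy=1.57))
cv2.imwrite("pics/a1.png",np.vstack([cv2.resize(x,None,fx=1.57,fy=1.57) for x in(a,b)]))
```

```text
0.008 [-0.1284  0.6781  0.526 ]
```

View pics/a1.png

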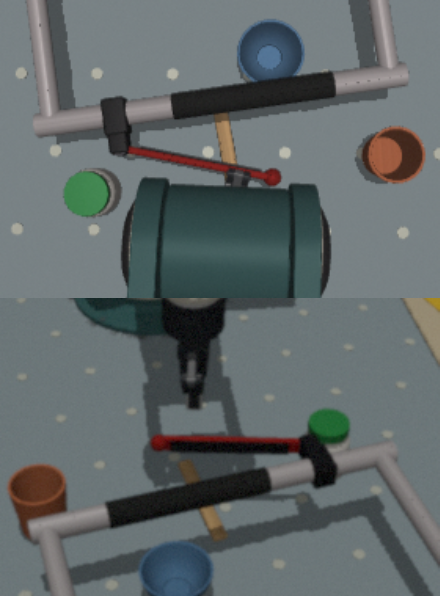

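The fingers stand just in front of the blade, about 150 mm from the pivot and with no contact yet. I'll approach now.

Request:
arm_command(delta_pos=[[0,0.06,0],[0,0.11,0],[0,0.16,0],[0,0.19,0],[0,0.22,0]], rotation=[[0,0,0],[0,0,0],[0,0,0],[0,0,0],[0,0,0]])

```text
t: 6.2
position: [0.4745, 0.0068, 0.0913]
eef_rot: [0.775, 0.632, -0.0, -0.0]
wrist_force: [-0.3, 0.2, -0.2]
finger_gap: 0.0001
grasp_force: 0.0
```

Request:
arm_command(delta_pos=[[0,0.03,0],[0,0.06,0],[0,0.08,0],[0,0.1,0]], rotation=[[0,0,0],[0,0,0],[0,0,0],[0,0,0]])

```text
t: 6.6
position: [0.4842, 0.0049, 0.0913]
eef_rot: [0.775, 0.632, -0.0, -0.0]
wrist_force: [1.4, -0.2, 0.1]
finger_gap: 0.0001
grasp_force: 0.0
```

Request:
arm_command(delta_pos=[[0,0.02,0],[0,0.04,0],[0,0.06,0]], rotation=[[0,0,0],[0,0,0],[0,0,0]])

```text
t: 6.9
position: [0.4901, 0.0036, 0.0913]
eef_rot: [0.775, 0.632, 0.0, -0.0]
wrist_force: [0.6, 0.3, -0.3]
finger_gap: 0.0002
grasp_force: 0.0
```

Run:
```python
from h import *
o=manip.observe();p=o["position"];print(o["wrist_force"],p)
# tool pivoting with the lever about the pivot; rows in tool units
P=np.array([.540,.145]);y=np.array([.980,-.199]);x=np.array([.199,.980])
for a in (.05,.1,.15,.2,.25,.28,.3):
    c,s=np.cos(a),np.sin(a);d=np.array([[c,-s],[s,c]])@(p[:2]-P)+P-p[:2]
    print(a,d@x*10,d@y*10,-a/2/np.pi)
```

```text
[ 0.6021  0.2705 -0.3096] [0.4901 0.0036 0.0913]
0.05 -0.008545390679569168 0.07446004063646047 -0.007957747154594767
0.1 -0.01335865087109432 0.14925411713840256 -0.015915494309189534
0.15 -0.014427749930793904 0.2241952832665755 -0.0238732414637843
0.2 -0.011750015667795289 0.29909622513426143 -0.03183098861837907
0.25 -0.0053321410232180875 0.37376972939444975 -0.039788735772973836
0.28 0.00030756580304446696 0.41838697999551033 -0.0445633840657307
0.3 0.0048098326586899776 0.4480291511756967 -0.0477464829275686
```

Request:
arm_command(delta_pos=[[0,0.015,0],[0,0.03,0],[0,0.04,0]], rotation=[[0,0,0],[0,0,0],[0,0,0]])

```text
t: 7.2
position: [0.4939, 0.0029, 0.0913]
eef_rot: [0.775, 0.632, 0.0, -0.0]
wrist_force: [0.5, 0.2, -0.7]
finger_gap: 0.0002
grasp_force: 0.0
```

Request:
arm_command(delta_pos=[[0,0.015,0],[0,0.03,0],[0,0.04,0]], rotation=[[0,0,0],[0,0,0],[0,0,0]])

```text
t: 7.5
position: [0.4979, 0.002, 0.0913]
eef_rot: [0.775, 0.632, -0.0, -0.0]
wrist_force: [0.4, 0.1, -0.3]
finger_gap: 0.0001
grasp_force: 0.0
```

Run:
```python
from h import *
import cv2
a=cams.grab_frame("top")[230:330,230:380,::-1];b=cams.grab_frame("scene")[150:250,260:410,::-1]
cv2.imwrite("pics/a2.png",np.vstack([cv2.resize(x,None,fx=3,fy=3,interpolation=2) for x in(a,b)])[:600])
```

```text
(no output)
```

View pics/a2.png

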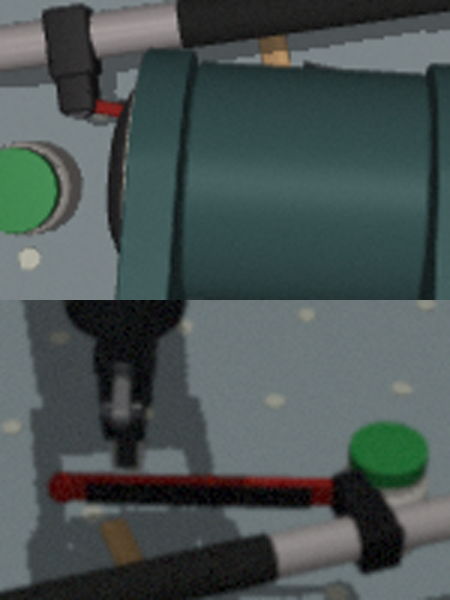

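Run:
```python
from h import *
k=cams.calibration("scene")
def pr(X):
    c=k["R"]@np.array(X)+k["t"];return c[:2]/c[2]*k["fx"]+[k["cx"],k["cy"]]
p=manip.observe()["position"];print(p)
for dz in(-.008,0.01):
  for off in(0,.0145): print(dz,off,pr(p+[off,0,dz]))
print("pp",pr([.504,-.001,.1]),pr([.504,-.001,.111]),pr([.504,0,.089]),"tip",pr([.540-.0398,.145-.196,.1]), "pivot",pr([.54,.145,.1]))
for z in(.083,.1): print(ray("scene",[301.7,205],z))
print("blade top front edge",ray("scene",[301.7,208.5],.111), ray("scene",[281,212],.1))
print(ray("top",[354,283],.1))
```

```text
[0.4978 0.002  0.0913]
-0.008 0 [301.8126 213.9232]
-0.008 0.0145 [302.8425 218.781 ]
0.01 0 [301.7199 207.3804]
0.01 0.0145 [302.7612 212.2358]
pp [300.6643 210.0619] [300.5988 205.9932] [301.2194 214.0216] tip [275.5933 211.3533] pivot [375.7195 214.661 ]
[0.4708 0.0057 0.083 ]
[0.4894 0.0032 0.1   ]
blade top front edge [0.5116 0.0001 0.111 ] [ 0.5037 -0.0406  0.1   ]
[ 0.5028 -0.0439  0.1   ]
```

The lever tip is still at about (281,212) in the scene view, so it has not moved. The fingers are just short of the face, and I'll creep on.

Request:
arm_command(delta_pos=[[0,0.015,0],[0,0.03,0],[0,0.04,0]], rotation=[[0,0,0],[0,0,0],[0,0,0]])

```text
t: 7.9
position: [0.5016, 0.0013, 0.0913]
eef_rot: [0.775, 0.632, -0.0, -0.0]
wrist_force: [-2.8, -0.5, 0.9]
finger_gap: 0.0001
grasp_force: 1.2
```

Run:
```python
from h import *
import cv2
o=manip.observe();print(o["position"],o["wrist_force"])
b=cams.grab_frame("scene")
for u in(297,302,306): print(u,[tuple(int(c) for c in b[v,u]) for v in range(196,220)])
cv2.imwrite("pics/a3.png",cv2.resize(b[180:230,265:335,::-1],None,fx=10,fy=10,interpolation=0))
```

```text
[0.5016 0.0013 0.0913] [-2.8151 -0.4812  0.8756]
297 [(21, 20, 18), (33, 33, 36), (56, 59, 57), (69, 70, 70), (64, 68, 68), (70, 71, 74), (75, 80, 79), (73, 77, 77), (76, 80, 80), (78, 81, 81), (81, 88, 86), (82, 82, 84), (71, 49, 49), (71, 23, 18), (65, 12, 14), (38, 7, 4), (24, 19, 18), (2, 4, 6), (18, 14, 20), (19, 15, 18), (15, 14, 12), (10, 13, 13), (52, 61, 60), (96, 106, 108)]
302 [(16, 18, 21), (18, 19, 20), (5, 2, 0), (24, 20, 24), (24, 22, 23), (15, 23, 24), (20, 23, 24), (18, 18, 14), (18, 17, 17), (13, 14, 15), (21, 21, 27), (46, 39, 39), (63, 31, 29), (69, 19, 15), (67, 14, 2), (46, 14, 8), (19, 14, 12), (15, 15, 19), (7, 7, 7), (18, 11, 17), (3, 2, 1), (15, 19, 16), (53, 59, 62), (95, 106, 108)]
306 [(0, 0, 3), (21, 26, 22), (39, 36, 39), (62, 60, 59), (65, 66, 65), (70, 71, 72), (66, 69, 66), (68, 70, 70), (66, 68, 69), (75, 74, 73), (71, 74, 73), (73, 70, 70), (73, 49, 47), (67, 15, 18), (62, 1, 1), (48, 19, 13), (22, 13, 14), (8, 12, 8), (13, 14, 7), (6, 8, 1), (11, 11, 1), (6, 6, 13), (50, 56, 59), (98, 109, 110)]
```

View pics/a3.png

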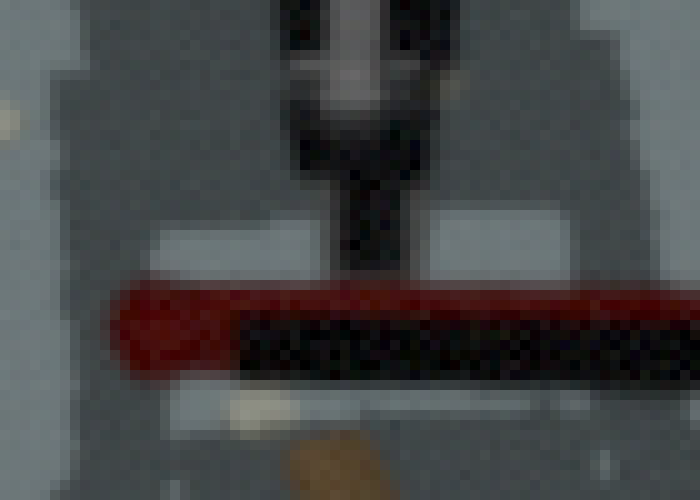

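Contact: the fingers meet the blade at column 302, about 150 mm from the pivot, with 2.8 N. I'll press along the lever's arc.

Request:
arm_command(delta_pos=[[-0.003,0.025,0],[-0.006,0.05,0],[-0.008,0.075,0],[-0.01,0.1,0],[-0.012,0.125,0],[-0.013,0.15,0],[-0.014,0.175,0],[-0.014,0.2,0],[-0.014,0.225,0],[-0.014,0.25,0],[-0.013,0.275,0],[-0.012,0.3,0]], rotation=[[0,0,-0.003],[0,0,-0.005],[0,0,-0.008],[0,0,-0.011],[0,0,-0.013],[0,0,-0.016],[0,0,-0.019],[0,0,-0.021],[0,0,-0.024],[0,0,-0.027],[0,0,-0.029],[0,0,-0.032]])

```text
t: 9.15
position: [0.5308, -0.0059, 0.0912]
eef_rot: [0.707, 0.707, -0.0, -0.0]
wrist_force: [-5.3, 3.9, 0.8]
finger_gap: -0.0001
grasp_force: 2.6
```

Request:
arm_command(delta_pos=[[0.002,0.02,0],[0.004,0.04,0],[0.006,0.055,0],[0.008,0.07,0]], rotation=[[0,0,-0.002],[0,0,-0.004],[0,0,-0.006],[0,0,-0.007]])

```text
t: 9.55
position: [0.5377, -0.0059, 0.0912]
eef_rot: [0.691, 0.722, -0.001, 0.0]
wrist_force: [-6.5, -5.3, 0.2]
finger_gap: 0.0001
grasp_force: 3.1
```

Request:
arm_command(delta_pos=[[0,0.01,0],[0,0.02,0]], rotation=[[0,0,-0.001],[0,0,-0.002]])

```text
t: 9.75
position: [0.5397, -0.0059, 0.0911]
eef_rot: [0.687, 0.727, -0.001, 0.0]
wrist_force: [-5.7, -4.9, 0.3]
finger_gap: -0.0001
grasp_force: 3.2
```

Request:
arm_command(delta_pos=[[-0.004,0.007,0],[-0.004,0.015,0],[-0.004,0.015,0]], rotation=[[0,0,-0.001],[0,0,-0.001],[0,0,-0.001]])

```text
t: 10.05
position: [0.5412, -0.0059, 0.0911]
eef_rot: [0.685, 0.729, -0.001, 0.0]
wrist_force: [-6.5, -2.8, 0.6]
finger_gap: -0.0001
grasp_force: 3.2
```

Request:
arm_command(delta_pos=[[-0.002,0.01,0],[-0.002,0.01,0]], rotation=[[0,0,0],[0,0,0]])

```text
t: 10.25
position: [0.5421, -0.006, 0.0911]
eef_rot: [0.685, 0.729, -0.001, -0.0]
wrist_force: [-7.5, -1.1, 1.7]
finger_gap: -0.0
grasp_force: 3.6
```

Request:
arm_command(delta_pos=[[0,0.006,0],[0,0.006,0]], rotation=[[0,0,0],[0,0,0]])

```text
t: 10.45
position: [0.5424, -0.0059, 0.0911]
eef_rot: [0.685, 0.729, -0.001, -0.0]
wrist_force: [-10.0, -0.9, 1.1]
finger_gap: -0.0003
grasp_force: 4.9
```

Request:
arm_command(delta_pos=[[0,0.005,0],[0,0.01,0]], rotation=[[0,0,0],[0,0,0]])

```text
t: 10.65
position: [0.543, -0.0059, 0.091]
eef_rot: [0.685, 0.729, -0.001, -0.001]
wrist_force: [-15.1, -2.1, 3.7]
finger_gap: -0.0001
grasp_force: 7.6
```

Firm at the stop with 15 N; holding for about two seconds.

Request:
arm_command(delta_pos=[[0,0,0],[0,0,0],[0,0,0],[0,0,0],[0,0,0],[0,0,0],[0,0,0],[0,0,0],[0,0,0],[0,0,0]], rotation=[[0,0,0],[0,0,0],[0,0,0],[0,0,0],[0,0,0],[0,0,0],[0,0,0],[0,0,0],[0,0,0],[0,0,0]])

```text
t: 11.65
position: [0.5429, -0.0059, 0.091]
eef_rot: [0.685, 0.729, -0.001, -0.001]
wrist_force: [-15.2, -1.7, 3.6]
finger_gap: 0.0
grasp_force: 7.3
```

Request:
arm_command(delta_pos=[[0,0,0],[0,0,0],[0,0,0],[0,0,0],[0,0,0],[0,0,0],[0,0,0],[0,0,0],[0,0,0],[0,0,0],[0,0,0]], rotation=[[0,0,0],[0,0,0],[0,0,0],[0,0,0],[0,0,0],[0,0,0],[0,0,0],[0,0,0],[0,0,0],[0,0,0],[0,0,0]])

```text
t: 12.75
position: [0.5429, -0.0059, 0.091]
eef_rot: [0.685, 0.729, -0.001, -0.001]
wrist_force: [-14.6, -1.5, 4.2]
finger_gap: -0.0002
grasp_force: 7.3
```

Run:
```python
from h import *
import cv2
o=manip.observe();p=o["position"][:2];q=o["eef_rot"];print(p,o["wrist_force"])
th=2*np.arctan2(q[1],q[0]);x=np.array([np.cos(th),np.sin(th)]);y=np.array([np.sin(th),-np.cos(th)])
P=np.array([.541,.145])
for a in np.arange(-.02,-.33,-.02):
    c,s=np.cos(a),np.sin(a);d=np.array([[c,-s],[s,c]])@(p-P)+P-p
    print(np.round([a,d@x*10,d@y*10,-a/2/np.pi],3))
b=cams.grab_frame("scene")
cv2.imwrite("pics/a4.png",cv2.resize(b[180:255,255:385,::-1],None,fx=5,fy=5,interpolation=0))
```

```text
[ 0.5429 -0.0059] [-14.5628  -1.4838   4.1815]
[-0.02   0.002 -0.03   0.003]
[-0.04   0.004 -0.06   0.006]
[-0.06   0.007 -0.09   0.01 ]
[-0.08   0.011 -0.12   0.013]
[-0.1    0.015 -0.15   0.016]
[-0.12   0.02  -0.18   0.019]
[-0.14   0.025 -0.21   0.022]
[-0.16   0.031 -0.239  0.025]
[-0.18   0.038 -0.269  0.029]
[-0.2    0.045 -0.298  0.032]
[-0.22   0.053 -0.327  0.035]
[-0.24   0.061 -0.356  0.038]
[-0.26   0.07  -0.385  0.041]
[-0.28   0.079 -0.414  0.045]
[-0.3    0.089 -0.442  0.048]
[-0.32   0.1   -0.47   0.051]
```

View pics/a4.png

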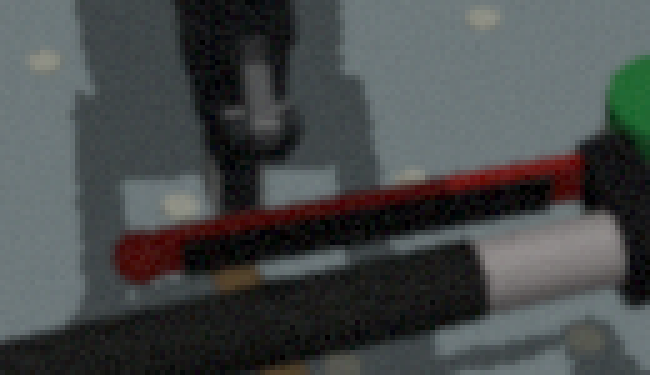

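The picture shows the lever nearly parallel to the bar, held at the stop by the fingers at about (235,200) in the crop. Now a slow return along the arc.

Request:
arm_command(delta_pos=[[0.001,-0.015,0],[0.002,-0.03,0],[0.004,-0.06,0],[0.007,-0.09,0],[0.011,-0.12,0],[0.015,-0.15,0],[0.02,-0.18,0],[0.025,-0.21,0],[0.031,-0.239,0],[0.038,-0.269,0]], rotation=[[0,0,0.001],[0,0,0.003],[0,0,0.006],[0,0,0.01],[0,0,0.013],[0,0,0.016],[0,0,0.019],[0,0,0.022],[0,0,0.025],[0,0,0.029]])

```text
t: 13.8
position: [0.5167, -0.0038, 0.0912]
eef_rot: [0.749, 0.663, -0.0, 0.0]
wrist_force: [-4.3, -2.3, -0.8]
finger_gap: -0.0002
grasp_force: 1.9
```

Run:
```python
from h import *
o=manip.observe();p=o["position"][:2];q=o["eef_rot"];print(p,o["wrist_force"])
th=2*np.arctan2(q[1],q[0]);x=np.array([np.cos(th),np.sin(th)]);y=np.array([np.sin(th),-np.cos(th)])
P=np.array([.541,.145])
for a in np.arange(-.02,-.2,-.02):
    c,s=np.cos(a),np.sin(a);d=np.array([[c,-s],[s,c]])@(p-P)+P-p
    print(np.round([a,d@x*10,d@y*10,-a/2/np.pi],3))
```

```text
[ 0.5167 -0.0038] [-4.2574 -2.2712 -0.8115]
[-0.02   0.002 -0.03   0.003]
[-0.04   0.004 -0.06   0.006]
[-0.06   0.006 -0.09   0.01 ]
[-0.08   0.01  -0.12   0.013]
[-0.1    0.014 -0.15   0.016]
[-0.12   0.018 -0.18   0.019]
[-0.14   0.023 -0.21   0.022]
[-0.16   0.029 -0.239  0.025]
[-0.18   0.035 -0.269  0.029]
```

Request:
arm_command(delta_pos=[[0.001,-0.02,0],[0.003,-0.04,0],[0.004,-0.06,0],[0.006,-0.08,0],[0.008,-0.1,0],[0.01,-0.12,0],[0.012,-0.135,0],[0.014,-0.15,0]], rotation=[[0,0,0.002],[0,0,0.004],[0,0,0.006],[0,0,0.008],[0,0,0.011],[0,0,0.013],[0,0,0.015],[0,0,0.016]])

```text
t: 14.6
position: [0.5021, -0.0, 0.0914]
eef_rot: [0.781, 0.625, 0.0, 0.0]
wrist_force: [-1.9, -0.9, -0.2]
finger_gap: 0.0001
grasp_force: 1.2
```

Request:
arm_command(delta_pos=[[0,-0.01,0],[0.001,-0.02,0],[0.001,-0.03,0],[0.001,-0.04,0]], rotation=[[0,0,0],[0,0,0],[0,0,0],[0,0,0]])

```text
t: 15.0
position: [0.4985, 0.001, 0.0915]
eef_rot: [0.781, 0.625, 0.0, 0.0]
wrist_force: [0.8, 0.4, 0.4]
finger_gap: -0.0002
grasp_force: 0.0
```

The lever is fully out and contact ended gently. I'll back off clear and then lift.

Request:
arm_command(delta_pos=[[0,-0.05,0],[0,-0.15,0],[0,-0.3,0],[0,-0.5,0],[0,-0.6,0],[0,-0.6,0]], rotation=[[0,0,0],[0,0,0],[0,0,0],[0,0,0],[0,0,0],[0,0,0]])

```text
t: 15.6
position: [0.4389, 0.0143, 0.0916]
eef_rot: [0.781, 0.625, 0.0, 0.0]
wrist_force: [0.2, -0.5, -0.6]
finger_gap: 0.0006
grasp_force: 0.0
```

Request:
arm_command(delta_pos=[[0,0,-0.2],[0,0,-0.5],[0,0,-0.8],[0,0,-1.0],[0,0,-1.0],[0,0,-1.0]], rotation=[[0,0,0],[0,0,0],[0,0,0],[0,0,0],[0,0,0],[0,0,0]])

```text
t: 16.2
position: [0.4401, 0.014, 0.1911]
eef_rot: [0.781, 0.625, 0.0, 0.0]
wrist_force: [-0.3, -0.4, -0.2]
finger_gap: -0.0001
grasp_force: 0.0
```

Run:
```python
from h import *
import cv2
a=cams.grab_frame("top")[170:360,180:460,::-1];b=cams.grab_frame("scene")[120:310,180:460,::-1]
print(manip.observe()["position"],manip.observe()["t"])
cv2.imwrite("pics/a5.png",np.vstack([cv2.resize(x,None,fx=1.57,fy=1.57) for x in(a,b)]))
```

```text
[0.4396 0.014  0.1901] 16.3
```

View pics/a5.png

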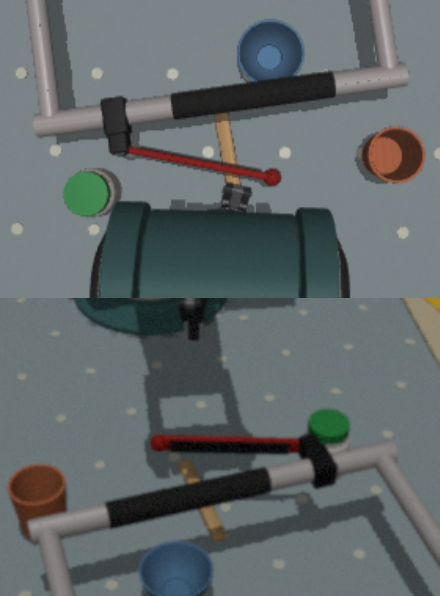

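The lever is back at its rest position (tip at crop (273,177), as before). The bystanders have not moved and the gripper is clear.

```bash
python3 -c "
from workcell import close_job;print(close_job())"
```

```text
the job is handed in; nothing more can be done
None
```

The brake lever was pressed to its stop, held there at about 15 N for just over 2 s, and let back slowly under contact until fully out; the arm finished clear, the jar, cup, bowl and wooden tool look unmoved in the last pictures, and the job was handed in at about 16 s, with no verdict returned.

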